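# Dock the slide carrier on the kinematic stage

## Task

Pick the slide carrier up by its black grip and dock it on the micrometer stage with its nose over the stage's low land, so that its three ball feet settle fully home, one in the cone, one in the groove and the nose foot on the flat, then let go of it. The micrometers have shifted the seats by up to 10 mm from the middle of the stage, so feel for the groove and the cone with the feet, gently: never load the stage with more than 20 N. Leave the bottle, the beaker and the timer where they stand.

Things in the scene. Friction and masses are not known exactly. Their poses are not given: they have to be found in the camera images.
- carrier: Aluminium plate 80 (x) by 124 (y) mm, z 12 to 20, two glass slides on it, 30 mm wide nose to x = 56. Black rubber-covered grip bar along x in its middle: 54 long, 12 wide, from z = 20 to 60. Three 12 mm steel ball feet. Origin: under the grip, level with the feet's lowest point; +x to the nose. 0.55 to 0.9 kg, balanced at the grip within 6 mm. Hold it with 30 to 60 N; squeezed much harder it creeps. On a 2 mm mat
- foot_cone (a point): Centre of the carrier's rear left ball foot, at (-12, 50, 6) mm in the carrier's frame; it belongs in the cone
- foot_groove (a point): Centre of the carrier's rear right ball foot, at (-12, -50, 6) mm in the carrier's frame; it belongs in the groove
- foot_flat (a point): Centre of the ball foot under the carrier's nose, at (44, 0, 6) mm in the carrier's frame; it belongs on the flat
- stage: XY micrometer stage, fixed; base 120 x 172 mm; origin under it, +x to its low land, y left. Its top slide (smooth deck z = 52 mm, x -46 to 14, y -84 to 84; land z = 48, x 14 to 66, y -46 to 46) carries the seats and stands shifted up to 10 mm in x and in y, unturned, rigid; the shift is not reported. Micrometer heads stick out 80 mm at -x, 65 at +y, below the deck
- cone_zero (a point): Point of the stage base where the cone's mouth would be at zero shift: (-12, 50, 52) mm, on the deck. Cone: 60 degrees, mouth 11.5 mm across, in a steel disc. A foot fully home in it sinks 4 mm below the deck, ball centre at z = 54
- groove_zero (a point): Point of the stage base where the middle of the groove's mouth would be at zero shift: (-12, -50, 52) mm, on the deck. V-groove along y, 60 degrees, mouth 11.5 mm wide, 48 mm long, in a steel block. A foot fully home in it sinks 4 mm below the deck, ball centre at z = 54
- flat_zero (a point): Point of the stage base where the middle of the flat would be at zero shift: (44, 0, 48) mm, on the low land; a steel disc of 40 mm, flush. With all feet home the carrier is level, its origin at z = 48 and all ball centres at z = 54 in the stage's frame
- bottle: Bystander: small brown screw-cap bottle, 45 mm diameter, 85 mm high; origin under its centre
- beaker: Bystander: clear plastic beaker, 55 mm diameter, 66 mm high; origin under its centre
- timer: Bystander: white bench timer lying on its back, 68 by 68 by 20 mm; origin under its centre
Not all that is in view belongs to the job. What is shaped like the carrier but red is not meant.

How it is judged:
On the way:
1. the carrier is lifted off its mat (height (world z) of carrier above 0.07 m), for 0.1 s.
At the end, for the whole second after the job is handed in: All three ball centres stand 54 mm above the stage's underside, within 1.5 mm (feet fully home in cone and groove and on the flat, carrier level), the carrier's nose over the low land and its origin within 13.5 mm of the stage's in x and y, and it is at rest (z of foot_cone in the frame of stage between 0.0525 and 0.0555 m and z of foot_groove in the frame of stage between 0.0525 and 0.0555 m and z of foot_flat in the frame of stage between 0.0525 and 0.0555 m and x of carrier in the frame of stage between -0.0135 and 0.0135 m and y of carrier in the frame of stage between -0.0135 and 0.0135 m and linear speed of carrier below 0.01 m/s); the robot touches nothing.
It fails at once if the stage is loaded with more than 22 N, by the carrier or by the robot (contact force between any of carrier, the arm and stage above 22 N).
It fails at once if the bottle, the beaker or the timer is moved more than 20 mm (distance of any of bottle, beaker, timer from where it was at the start of the episode above 0.02 m).
It also fails if it takes over 61 s, if anything falls off the work surface, if the arm or the gripper's body presses on something with over 40 N, if the wrist force passes 120 N, or if a joint passes its speed limit or range.

## Robot

A 6-joint arm with a two-finger parallel gripper is mounted at the origin on a cart in front of the work surface, level with it; the furniture and walls round the work are solid. World frame = base frame: x ahead of the robot, y to its left, z up, the work surface at z = 0. Lengths are in m, angles in rad, forces in N, time in s.
With the tool pointing down it reaches from about 0.225 to 0.875 m from the base axis. Payload 3.4 kg.
Tool frame: the origin (TCP) lies between the finger pads; the fingertips stand 11 mm ahead of it and the grasp point (between the pads) lies 8 mm behind it; z points along the fingers, y is the direction in which the jaws open and shut (so a half turn about z gives the same grasp; the last joint's range is limited). The gripper opens to 85 mm and grips with 20 to 120 N. Pads are 22 mm wide; open, the fingers measure 114 mm over their backs; the gripper's body (76 mm by 85 mm) begins 54 mm behind the grasp point. The pads swing forward as they close: fully open they stand 13 mm farther back than shut.
Start: joints at [1.117, 0.276, 1.505, -0, 1.361, -0.121], TCP at [0.188, 0.543, 0.242] pointing down, gripper open.
Joint ranges: [-2.89, 2.89], [-0.75, 2.08], [0.22, 2.7], [-1.18, 4.32], [0.11, 2.71], [-2.7, 2.7]. Speed limits (rad/s): [2.57, 2.57, 3.14, 3.14, 3.14, 3.14].

## Interface

Orientations are given as a unit quaternion [w, x, y, z].
In Python, from rig import manip gives the robot as it stands. The module is installed in compiled form; this text tells all that it offers.
- The arm moves only by the tool move_arm, never from a script. Its argument "series" is a list that holds one entry, the list of rows, each a list of 7 numbers: the shift along the world's x, y, z in m, then the turn, a rotation vector about the world's x, y, z in rad, then the finger opening in m, from 0 to 0.0854. A call has 1 to 20 rows; each row shifts and turns the commanded pose from where the row before left it; what a row does not reach is not made up. A row lasts 1/12 s, in which the tool goes at most 41.7 mm and 7.16 degrees, less where a joint would pass 70% of its speed; a pose out of reach is approached as far as the arm can. A call with a gripper value outside its range is refused whole. The fingers move at their own pace and stop on an object; "newtons" is the grip in N (left out, the last holds). Time passes only in rows, so rows that do not move let the fingers close. It gives the time, the measured TCP pose, the force and the opening at its end, in the units of the state.
- manip.get_state(): the state, without advancing time (a new reading comes with each control period).
- manip.get_image(name): name is "scene" or "side" or "wrist"; returns a dict with "color" (480x640x3 uint8, red, green, blue), "fx", "fy", "cx", "cy" (pixels), "R" (3x3) and "t" (3): a world point X has camera coordinates R X + t; the wrist camera has in their place "tool_from_camera" (4x4, takes a point from camera to tool coordinates, whose origin is the TCP and whose axes are the flange's). Camera axes: x right, y down, z forward; pixel columns grow to the right and rows downward; lengths in m; the calibration is good to about 2 mm. A picture is of the moment at which its call begins: read the wrist's pose just before it. There is no depth.
- manip.sign_off(): hands the job in, once; it reports no verdict.
The state is a dict: "clock": time; "qpos": joint angles; "qd": joint speeds; "effort": joint torques, N m; "position": TCP position; "ee_rot": TCP orientation; "contact_force": force on the tool from outside, world axes, zero at the start; "moment": the same for the moment, N m; "width": finger opening in m.
Only numpy, scipy, OpenCV 4.12 (cv2) and the standard library are available. Lean on these libraries where they do the work, as an engineer would, in place of code of your own. Each camera call takes 0.05 s, during which the arm holds its last target.

## Working session

There is one attempt and no reset: what is moved stays moved. The work goes in short steps, Python scripts to look and compute and a tool call to move; the robot and the scene stay as the last step left them, time stands still between calls to the robot, and variables do not carry over. Pictures are saved under pics/ and viewed, and the job is handed in when it is done.

Besides the shell and the picture viewer there is one more tool, called as a command line: name --argument value ..., lists and objects as JSON in quotes. move_arm: Moves the arm, as the interface text tells. Its arguments: {"type":"object","properties":{"series":{"type":"array"},"newtons":{"type":"number"}},"required":["series"]}

```bash
mkdir -p pics; cat > h.py <<'E'
from rig import manip
import cv2, numpy as np
def snap(n,f):
    im=manip.get_image(n); cv2.imwrite('pics/'+f,im['color'][:,:,::-1]); return im
def ray(im,u,v,z):
    d=np.array([(u-im['cx'])/im['fx'],(v-im['cy'])/im['fy'],1.]); R=np.array(im['R']);t=np.array(im['t'])
    c=-R.T@t; w=R.T@d; return c+w*(z-c[2])/w[2]
def proj(im,X):
    p=np.array(im['R'])@np.array(X)+np.array(im['t']); return im['fx']*p[0]/p[2]+im['cx'],im['fy']*p[1]/p[2]+im['cy']
E
python3 - <<'E'
from h import *
print(manip.get_state())
for n in ['scene','side','wrist']:
    im=snap(n,n+'0.png'); print(n,{k:v for k,v in im.items() if k!='color'})
E
```

```text
{'clock': 0.0, 'qpos': array([ 1.11700904e+00,  2.76615637e-01,  1.50616731e+00, -1.27920681e-08,
        1.36067638e+00, -1.21017198e-01]), 'qd': array([-2.40198360e-04,  3.34533644e-04, -4.74618724e-04, -3.04214148e-05,
        5.30055287e-04,  4.31115659e-04]), 'effort': array([-5.36069147e-04, -4.16784096e+01, -2.45801371e+01, -3.15469160e-04,
        1.11698429e-02,  2.07694129e-06]), 'position': array([0.18761779, 0.54298463, 0.2414143 ]), 'ee_rot': array([-2.64559349e-04,  1.65618333e-01,  9.86189483e-01, -8.95055838e-04]), 'contact_force': array([ 0.92817864, -0.1768507 , -0.42197465]), 'moment': array([-0.00462851,  0.00640558,  0.05182224]), 'width': 0.08506917358191253}
scene {'fx': 500.24537153836155, 'fy': 500.24537153836155, 'cx': 324.6856380890408, 'cy': 241.09270434399406, 'R': array([[ 0.49929395, -0.86625369, -0.01760932],
       [-0.41483648, -0.22116294, -0.88260844],
       [ 0.76066829,  0.44798604, -0.46977895]]), 't': array([-0.27719112,  0.30492172,  0.48784974])}
side {'fx': 579.3677132655555, 'fy': 579.3677132655555, 'cx': 320.43553643267643, 'cy': 239.21065402792183, 'R': array([[ 0.86835601, -0.49575928, -0.01343774],
       [-0.32893951, -0.55545903, -0.76371727],
       [ 0.37115581,  0.66759869, -0.645411  ]]), 't': array([-0.49459657,  0.23010612,  1.12045644])}
wrist {'fx': 354.73307276388425, 'fy': 354.73307276388425, 'cx': 318.8815366835831, 'cy': 237.2144623255211, 'tool_from_camera': array([[-8.53480686e-04, -9.45238729e-01, -3.26378641e-01,
         8.31722902e-02],
       [ 9.99999499e-01, -9.77516305e-04,  2.16025199e-04,
         7.24536028e-05],
       [-5.23235828e-04, -3.26378293e-01,  9.45239089e-01,
        -1.30198192e-01],
       [ 0.00000000e+00,  0.00000000e+00,  0.00000000e+00,
         1.00000000e+00]])}
```

View pics/scene0.png

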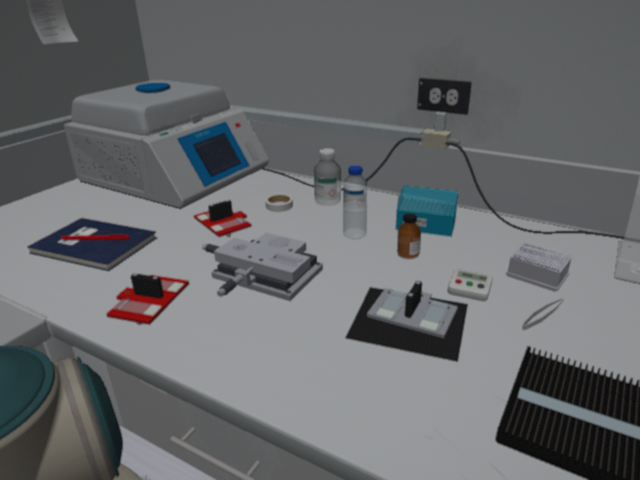

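View pics/side0.png

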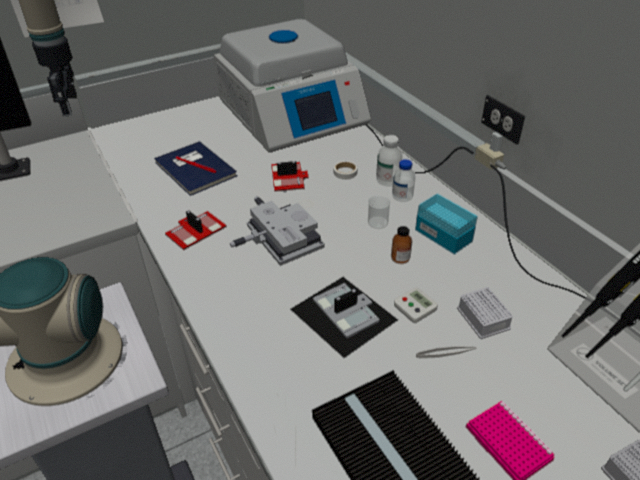

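View pics/wrist0.png

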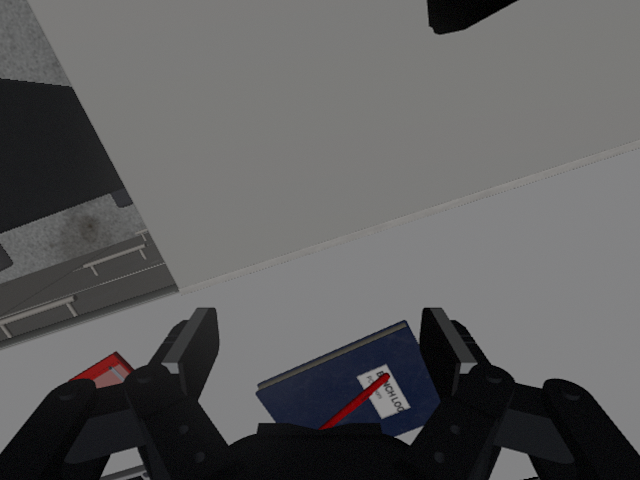

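The scene view shows the stage at about (265,262), the carrier on a black mat at about (412,310), the bottle at (409,238) and the timer at (470,285). In the side view the carrier is at (346,308), the stage at (285,230) and the beaker at (378,212). I'll zoom in on these.

```bash
python3 - <<'E'
import cv2,numpy as np
s=cv2.imread('pics/scene0.png'); d=cv2.imread('pics/side0.png')
def c(i,x,y,w,h,f): return cv2.resize(i[y:y+h,x:x+w],(w*f,h*f),interpolation=cv2.INTER_CUBIC)
a=np.vstack([np.hstack([c(s,345,270,130,90,3),c(s,195,222,130,90,3)]),np.hstack([c(d,285,270,130,90,3),c(d,222,185,130,90,3)])])
cv2.imwrite('pics/z0.png',a)
E
```

```text
(no output)
```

View pics/z0.png

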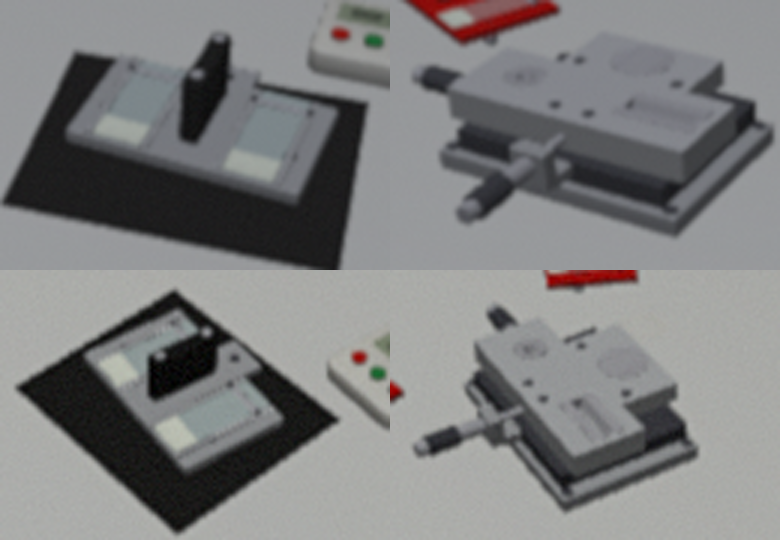

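```bash
cat > m.py <<'E'
from h import *
s=manip.get_image('scene'); d=manip.get_image('side')
E
python3 - <<'E'
from m import *
def tri(a,b):
    # midpoint of rays
    P=[];D=[]
    for im,(u,v) in ((s,a),(d,b)):
        p=ray(im,u,v,0);q=ray(im,u,v,.1);P.append(p);D.append((q-p)/np.linalg.norm(q-p))
    A=sum(np.eye(3)-np.outer(x,x) for x in D);B=sum((np.eye(3)-np.outer(x,x))@p for x,p in zip(D,P))
    return np.linalg.solve(A,B)
S=lambda x,y,ox,oy:(ox+x/3,oy+y/3)
a=lambda x,y:S(x,y,345,270); b=lambda x,y:S(x,y,285,270)
r=np.round
n=tri(a(197,75),b(160,85));f=tri(a(219,38),b(207,62))
print('grip',r(n,4),r(f,4),np.degrees(np.arctan2(*(f-n)[1::-1])))
for k,p in dict(l=(66,130),fl=(118,52),fr=(340,105),nr=(297,193)).items(): print(k,r(ray(s,*a(*p),.022),4))
for k,p in dict(l=(85,80),fl=(180,37),fr=(284,140),nr=(184,195)).items(): print(k,r(ray(d,*b(*p),.022),4))
a=lambda x,y:S(x,y,195-130,222); b=lambda x,y:S(x,y,222-130,185-90)
# stage in crop coords (390 offset x; side y offset 270)
print('stage deck scene')
for p in [(448,92),(603,30),(683,155),(723,62)]: print(r(ray(s,*a(*p),.052 if p[0]!=723 else .048),4))
for p in [(475,345),(530,310),(572,463),(645,430),(677,385),(624,322)]: print(r(ray(d,*b(*p),.052 if p[0]<650 and p[0]!=624 else .048),4))
print('cone',ray(s,*a(523,75),.052),ray(d,*b(529,349),.052))
print('flat',ray(s,*a(642,60),.048),ray(d,*b(625,365),.048))
print('groove',ray(s,*a(668,108),.052),ray(d,*b(604,415),.052))
print('base corners',ray(s,*a(677,230),.012),ray(s,*a(775,128),.012),ray(d,*b(566,500),.012),ray(d,*b(696,448),.012))
E
```

```text
grip [ 0.5089 -0.1797  0.0582] [ 0.5473 -0.1772  0.058 ] 3.8048340905225984
l [ 0.4788 -0.1213  0.022 ]
fl [ 0.5598 -0.115   0.022 ]
fr [ 0.569  -0.2401  0.022 ]
nr [ 0.4863 -0.2434  0.022 ]
l [ 0.4851 -0.1187  0.022 ]
fl [ 0.5642 -0.116   0.022 ]
fr [ 0.5727 -0.2348  0.022 ]
nr [ 0.49   -0.2416  0.022 ]
stage deck scene
[0.4756 0.1842 0.052 ]
[0.5873 0.1498 0.052 ]
[0.4825 0.0191 0.052 ]
[0.593  0.0615 0.048 ]
[0.4817 0.1835 0.052 ]
[0.5402 0.2037 0.052 ]
[0.4837 0.0161 0.052 ]
[0.548  0.0218 0.052 ]
[0.5977 0.061  0.048 ]
[0.6011 0.1546 0.048 ]
cone [0.51411444 0.15748131 0.052     ] [0.51657981 0.15667312 0.052     ]
flat [0.57110023 0.10817181 0.048     ] [0.57485017 0.1039731  0.048     ]
groove [0.52249087 0.05578551 0.052     ] [0.52968772 0.05317756 0.052     ]
base corners [0.46710139 0.01528349 0.012     ] [0.59031568 0.02295383 0.012     ] [0.47949495 0.02269017 0.012     ] [0.5934943  0.02481767 0.012     ]
```

move_arm --series '[[[0.0225,-0.029,0,0,0,0.026,0.085],[0.0225,-0.029,0,0,0,0.026,0.085],[0.0225,-0.029,0,0,0,0.026,0.085],[0.0225,-0.029,0,0,0,0.026,0.085],[0.0225,-0.029,0,0,0,0.026,0.085],[0.0225,-0.029,0,0,0,0.026,0.085],[0.0225,-0.029,0,0,0,0.026,0.085],[0.0225,-0.029,0,0,0,0.026,0.085],[0.0225,-0.029,0,0,0,0.026,0.085],[0.0225,-0.029,0,0,0,0.026,0.085],[0.0225,-0.029,0,0,0,0.026,0.085],[0.0225,-0.029,0,0,0,0.026,0.085],[0.0225,-0.029,0,0,0,0.026,0.085],[0.0225,-0.029,0,0,0,0.026,0.085],[0.0225,-0.029,0,0,0,0.026,0.085],[0,0,0,0,0,0,0.085],[0,0,0,0,0,0,0.085]]]'

```text
clock: 1.67
position: [0.5262, 0.107, 0.2418]
ee_rot: [-0.0, -0.027, 1.0, 0.0]
contact_force: [-0.4, 0.0, -0.3]
width: 0.0848
```

```bash
cat >> h.py <<'E'
from scipy.spatial.transform import Rotation as Ro
def wsnap(f):
    st=manip.get_state(); im=snap('wrist',f)
    q=st['ee_rot']; R=Ro.from_quat([q[1],q[2],q[3],q[0]]).as_matrix()
    T=np.eye(4);T[:3,:3]=R;T[:3,3]=st['position']
    W=T@im['tool_from_camera']; im['R']=W[:3,:3].T; im['t']=-W[:3,:3].T@W[:3,3]
    import pickle; pickle.dump(im,open('pics/'+f+'.pkl','wb')); return im
def load(f):
    import pickle; return pickle.load(open('pics/'+f+'.pkl','rb'))
def st():
    s=manip.get_state(); q=s['ee_rot'];R=Ro.from_quat([q[1],q[2],q[3],q[0]]).as_matrix()
    print('t',round(s['clock'],2),'p',np.round(s['position'],4),'F',np.round(s['contact_force'],2),'M',np.round(s['moment'],3),'w',round(s['width'],4),'yawY',round(np.degrees(np.arctan2(R[1,1],R[0,1])),2),'z',np.round(R[:,2],4)); return s
E
python3 -c "
from h import *
st(); wsnap('w1.png')"
```

```text
t 1.67 p [0.5262 0.107  0.2418] F [-0.45  0.01 -0.28] M [0.02  0.034 0.009] w 0.0848 yawY 93.06 z [-8.e-04  2.e-04 -1.e+00]
```

View pics/w1.png

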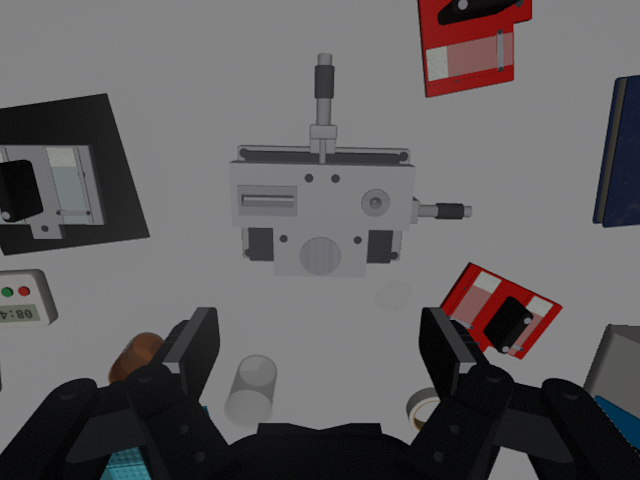

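The wrist view shows the stage at about (322,215), with the cone at (375,203), the groove at (267,201) and the flat at (320,256). The beaker is at (252,390) and the carrier at the left edge, around (45,185). Next I'll zoom in and measure.

```bash
python3 - <<'E'
from h import *
im=load('w1.png'); c=im['color'][:,:,::-1]
cr=c[135:290,222:422]; cv2.imwrite('pics/w1z.png',cv2.convertScaleAbs(cv2.resize(cr,None,fx=3.8,fy=3.8,interpolation=cv2.INTER_CUBIC),alpha=1.5))
g=cv2.cvtColor(c,cv2.COLOR_BGR2GRAY)
for t in (120,130,140,150,160): pass
print(g[190,225:240],g[220,320:330],g[210,408:420])
for n,u,v,z in [('cone',375.3,203,.052),('groove',267,200.5,.052),('flat',320.5,256,.048)]: print(n,ray(im,u,v,z))
E
```

```text
[131 131 131 130 130 126 123 123 125 123 123 125 113 106 111] [122 123 123 122 122 123 123 122 123 123] [124 123 123 118 113 112 111 110 112 108 100 101]
cone [0.51726538 0.15846766 0.052     ]
groove [0.52015093 0.05854916 0.052     ]
flat [0.5742062  0.11086779 0.048     ]
```

View pics/w1z.png

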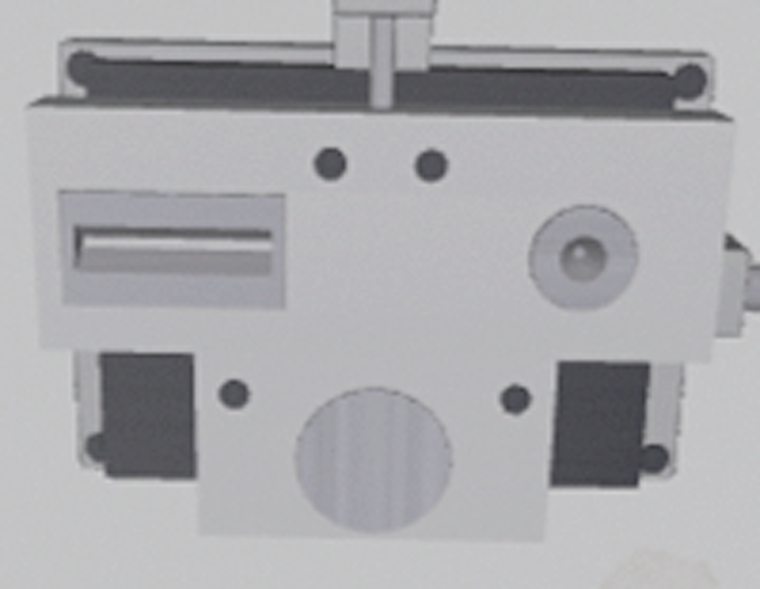

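move_arm --series '[[[0,-0.036,-0.0035,0,0,0,0.085],[0,-0.036,-0.0035,0,0,0,0.085],[0,-0.036,-0.0035,0,0,0,0.085],[0,-0.036,-0.0035,0,0,0,0.085],[0,-0.036,-0.0035,0,0,0,0.085],[0,-0.036,-0.0035,0,0,0,0.085],[0,-0.036,-0.0035,0,0,0,0.085],[0,-0.036,-0.0035,0,0,0,0.085],[0,0,0,0,0,0,0.085],[0,0,0,0,0,0,0.085]]]'

```text
clock: 2.55
position: [0.5249, -0.1794, 0.214]
ee_rot: [-0.0, -0.028, 1.0, 0.001]
contact_force: [0.2, 0.1, 0.2]
width: 0.0849
```

```bash
python3 -c "
from h import *
st(); im=wsnap('w2.png');c=im['color'][:,:,::-1]
cv2.imwrite('pics/w2z.png',cv2.convertScaleAbs(cv2.resize(c[135:290,222:422],None,fx=3.8,fy=3.8,interpolation=cv2.INTER_CUBIC),alpha=1.5))
"
```

```text
t 2.55 p [ 0.5249 -0.1794  0.214 ] F [0.16 0.1  0.15] M [-0.007 -0.034  0.038] w 0.0849 yawY 93.18 z [-9.0e-04  1.3e-03 -1.0e+00]
```

View pics/w2.png

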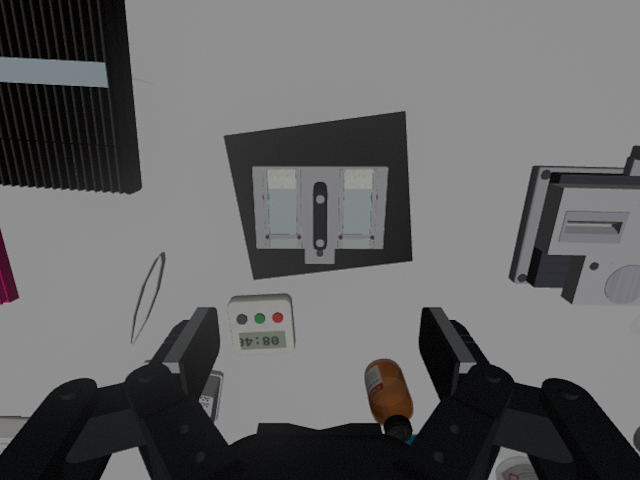

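View pics/w2z.png

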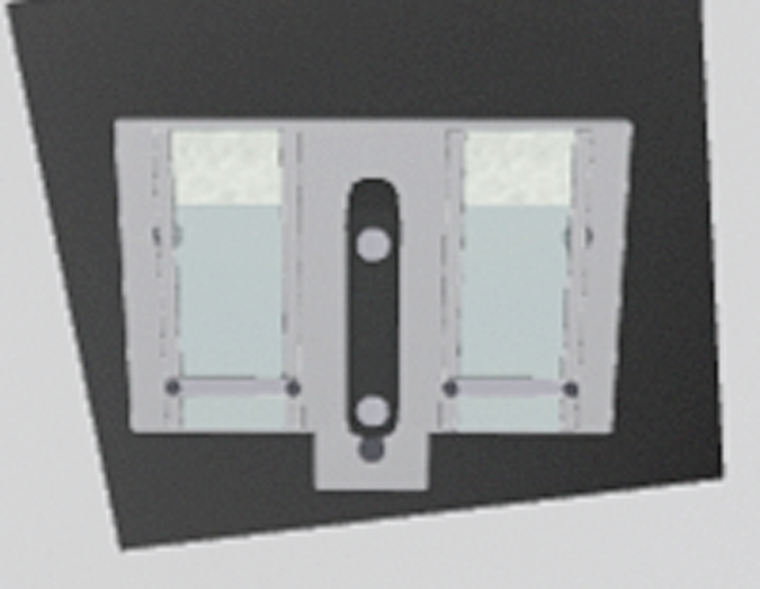

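The carrier is square to the image, with its plate centred at about (320,208) and the grip screws at (320,199) and (320,243).

```bash
python3 - <<'E'
from h import *
im=load('w2.png'); P=lambda x,y,z:ray(im,222+x/3.8-.37,135+y/3.8-.37,z)[:2]
r=lambda x:np.round(x,4)
c=[P(115,120,.022),P(633,120,.022),P(613,432,.022),P(131,432,.022)]
print('rear mid',r((c[0]+c[1])/2),'front',r((c[2]+c[3])/2),'center',r(sum(c)/4))
d=c[1]-c[0];print(np.linalg.norm(d),np.degrees(np.arctan2(-d[0],d[1])));d=c[2]-c[3];print(np.linalg.norm(d),np.degrees(np.arctan2(-d[0],d[1])))
d=(c[2]+c[3]-c[0]-c[1])/2;print(np.linalg.norm(d),np.degrees(np.arctan2(d[1],d[0])))
n=(P(317,490,.022)+P(428,490,.022))/2;print('nose',n)
a,b=P(373,244,.062),P(372,410,.062);print('screws',a,b,(a+b)/2,np.degrees(np.arctan2(*(b-a)[::-1])))
im=load('w1.png')
A=P(583,258,.052);B=P(173,249.5,.052);C=P(374,460,.048);d=A-B
print('cone',A,'groove',B,'flat',C,np.degrees(np.arctan2(-d[0],d[1])))
e=[P(30,104,.052),P(732,121,.052),P(713,361,.052),P(40,347,.052)];
for i,j in((0,1),(3,2)):
  d=e[j]-e[i];print('deck edge',np.linalg.norm(d),np.degrees(np.arctan2(-d[0],d[1])))
print('deck c',sum(e)/4)
th=np.radians(1.9);R=np.array([[np.cos(th),-np.sin(th)],[np.sin(th),np.cos(th)]])
print('O:',A+R@[.012,-.05],C-R@[.044,0],(A+B)/2+R@[.012,0], sum(e)/4+R@[.016,0])
E
```

```text
rear mid [ 0.4853 -0.1805] front [ 0.5641 -0.1766] center [ 0.5247 -0.1785]
0.12252100916104984 3.1221435143204337
0.12319458212742597 3.100838941868678
0.07890324299387275 2.824357467922813
nose [ 0.58017346 -0.17558755]
screws [ 0.50608958 -0.17973423] [ 0.54372163 -0.17786536] [ 0.52490561 -0.17879979] 2.8430742844151804
cone [0.51683002 0.15819123] groove [0.51994357 0.05869198] flat [0.57389337 0.11040843] 1.7923246628982048
deck edge 0.16471376838283858 1.6388782504060189
deck edge 0.1675548485431013 1.7552230048463153
deck c [0.51420145 0.10849005]
O: [0.53048118 0.10861658] [0.52991756 0.1089496 ] [0.5303802  0.10883947] [0.53019265 0.10902054]
```

move_arm --newtons 45 --series '[[[0,0.0007,-0.035,0,0,0,0.07],[0,0,-0.035,0,0,0,0.06],[0,0,-0.035,0,0,0,0.05],[0,0,-0.03,0,0,0,0.05],[0,0,-0.02,0,0,0,0.05],[0,0,-0.013,0,0,0,0.05],[0,0,-0.004,0,0,0,0.05],[0,0,0,0,0,0,0.05],[0,0,0,0,0,0,0.05]]]'

```text
clock: 3.35
position: [0.5261, -0.1777, 0.0432]
ee_rot: [0.001, -0.029, 1.0, -0.0]
contact_force: [0.5, -0.7, 0.3]
width: 0.0499
```

```bash
python3 -c "
from h import *
st(); im=wsnap('w3.png')
d=snap('side','s3.png')['color'][:,:,::-1]; s=snap('scene','c3.png')['color'][:,:,::-1]
cv2.imwrite('pics/z3.png',cv2.resize(np.vstack([d[250:350,260:460],s[240:340,320:520]]),None,fx=3,fy=3))
"
```

```text
t 3.35 p [ 0.5261 -0.1777  0.0432] F [ 0.55 -0.68  0.34] M [ 0.038 -0.029  0.045] w 0.0499 yawY 93.38 z [ 1.2e-03 -2.0e-04 -1.0e+00]
```

View pics/w3.png

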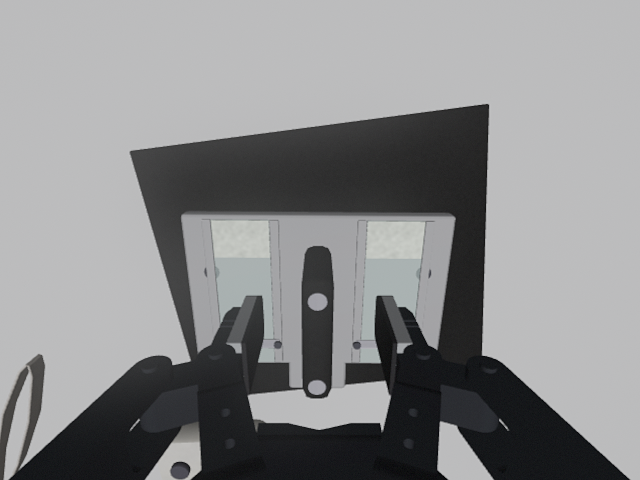

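View pics/z3.png

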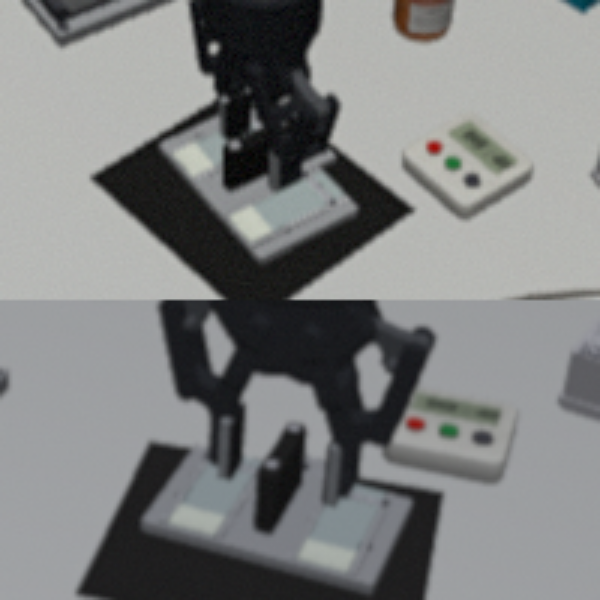

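The wrist view shows the grip between the pads, with its screws at (317,301) and (317,387).

```bash
python3 - <<'E'
from h import *
im=load('w3.png')
a,b=ray(im,317,301.5,.062),ray(im,316.5,387,.062);print(a,b,(a+b)/2,np.linalg.norm(a-b))
l,r=ray(im,183,212,.022),ray(im,454,215,.022);print(l,r,np.linalg.norm(l-r))
E
```

```text
[ 0.50550273 -0.17985999  0.062     ] [ 0.54302542 -0.17793854  0.062     ] [ 0.52426408 -0.17889927  0.062     ] 0.03757185010180589
[ 0.48697595 -0.24024434  0.022     ] [ 0.48140024 -0.12079123  0.022     ] 0.11958317364564437
```

move_arm --newtons 45 --series '[[[0,0,-0.001,0,0,0,0.03],[0,0,0,0,0,0,0.01],[0,0,0,0,0,0,0.005],[0,0,0,0,0,0,0.005],[0,0,0,0,0,0,0.005],[0,0,0,0,0,0,0.005],[0,0,0,0,0,0,0.005]]]'

```text
clock: 4.08
position: [0.5256, -0.1791, 0.0417]
ee_rot: [0.0, -0.029, 1.0, -0.0]
contact_force: [-1.0, -0.1, 4.8]
width: 0.0115
```

```bash
python3 -c "
from h import *
st(); im=wsnap('w4.png');st()
"
```

```text
t 4.08 p [ 0.5256 -0.1791  0.0417] F [-1.02 -0.14  4.76] M [-0.024  0.102  0.213] w 0.0115 yawY 93.3 z [ 6.e-04 -5.e-04 -1.e+00]
t 4.13 p [ 0.5256 -0.1791  0.0418] F [-0.25 -0.14  5.52] M [-0.093  0.109  0.237] w 0.0111 yawY 93.3 z [ 6.e-04 -5.e-04 -1.e+00]
```

View pics/w4.png

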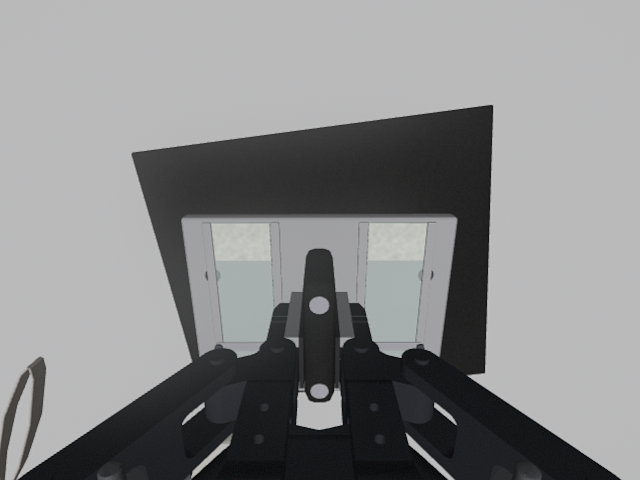

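move_arm --series '[[[0,0,0.005,0,0,0,0.005],[0,0,0.015,0,0,0,0.005],[0,0,0.025,0,0,0,0.005],[0,0,0.03,0,0,0,0.005],[0,0,0.025,0,0,0,0.005],[0,0,0.01,0,0,0,0.005],[0,0,0,0,0,0,0.005],[0,0,0,0,0,0,0.005],[0,0,0,0,0,0,0.005]]]'

```text
clock: 4.88
position: [0.5236, -0.1779, 0.1489]
ee_rot: [-0.002, -0.029, 1.0, 0.001]
contact_force: [-0.3, 0.8, -7.0]
width: 0.0114
```

```bash
python3 -c "
from h import *
st(); im=wsnap('w5.png');st()
"
```

```text
t 4.88 p [ 0.5236 -0.1779  0.1489] F [-0.35  0.8  -7.04] M [-0.005  0.079  0.026] w 0.0114 yawY 93.27 z [-0.0046  0.0025 -1.    ]
t 4.93 p [ 0.5237 -0.178   0.1489] F [ 0.77 -0.19 -6.59] M [ 0.024  0.048 -0.011] w 0.0114 yawY 93.27 z [-0.0047  0.0025 -1.    ]
```

View pics/w5.png

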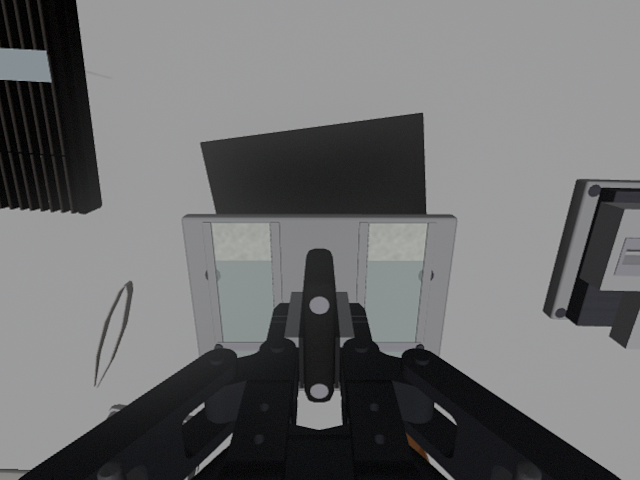

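```bash
python3 - <<'E'
from h import *
for f,p in(('w4.png',np.array([.5256,-.1791,.0417])),('w5.png',np.array([.5236,-.1779,.1489]))):
    im=load(f);z=p[2]+.0202
    a,b=ray(im,319,305,z),ray(im,319,391,z)
    l,r=ray(im,183,216,z-.04),ray(im,455,216,z-.04)
    d=r-l
    print((a+b)/2-p,np.degrees(np.arctan2(*(b-a)[1::-1])),np.degrees(np.arctan2(-d[0],d[1])), ((a+b)/2))
E
```

```text
[-0.00121656 -0.00033143  0.0202    ] 3.257128187200116 3.25677749808009 [ 0.52438344 -0.17943143  0.0619    ]
[-0.00106049 -0.00041451  0.0202    ] 3.2252386614538557 3.173409887665188 [ 0.52253951 -0.17831451  0.1691    ]
```

move_arm --series '[[[0.001,0.02,0,0,0,-0.0025,0.005],[0.001,0.036,0,0,0,-0.0025,0.005],[0.001,0.036,0,0,0,-0.0025,0.005],[0.001,0.036,0,0,0,-0.0025,0.005],[0.001,0.036,0,0,0,-0.0025,0.005],[0.001,0.036,0,0,0,-0.0025,0.005],[0.001,0.036,0,0,0,-0.0025,0.005],[0.001,0.031,0,0,0,-0.0025,0.005],[0,0.02,-0.01,0,0,-0.003,0.005],[0,0,-0.02,0,0,-0.003,0.005],[0,0,-0.01,0,0,0,0.005],[0,0,0,0,0,0,0.005],[0,0,0,0,0,0,0.005],[0,0,0,0,0,0,0.005]]]'

```text
clock: 6.1
position: [0.5338, 0.1074, 0.1114]
ee_rot: [0.0, -0.015, 1.0, -0.0]
contact_force: [0.1, 0.4, -5.8]
width: 0.011
```

```bash
python3 -c "
from h import *
st(); im=wsnap('w6.png');st()
d=snap('side','s6.png')['color'][:,:,::-1]; s=snap('scene','c6.png')['color'][:,:,::-1]
st()
cv2.imwrite('pics/z6.png',cv2.resize(np.vstack([d[170:270,200:400],s[200:300,170:370]]),None,fx=3,fy=3))
"
```

```text
t 6.1 p [0.5338 0.1074 0.1114] F [ 0.08  0.43 -5.82] M [-0.035  0.004  0.041] w 0.011 yawY 91.72 z [ 0.e+00 -1.e-04 -1.e+00]
t 6.15 p [0.5341 0.1074 0.1118] F [-0.02 -0.08 -5.91] M [-0.009  0.013 -0.011] w 0.0113 yawY 91.71 z [ 1.2e-03  1.0e-04 -1.0e+00]
t 6.25 p [0.5342 0.1076 0.1122] F [ 0.07 -0.14 -6.61] M [-0.026 -0.012  0.043] w 0.0113 yawY 91.72 z [ 1.8e-03  2.0e-04 -1.0e+00]
```

View pics/w6.png

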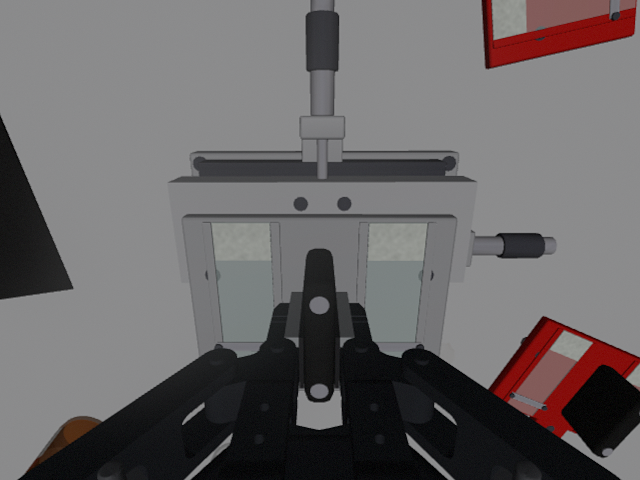

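View pics/z6.png

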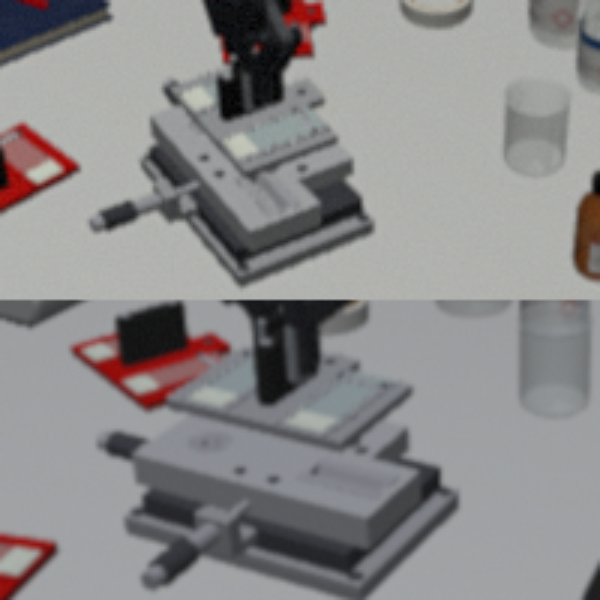

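```bash
python3 - <<'E'
from h import *
im=load('w6.png');cv2.imwrite('pics/w6z.png',cv2.convertScaleAbs(cv2.resize(im['color'][165:285,160:490,::-1],None,fx=2.4,fy=4,interpolation=cv2.INTER_CUBIC),alpha=1.5))
im=load('w1.png');cv2.imwrite('pics/w1y.png',cv2.convertScaleAbs(cv2.resize(im['color'][155:185,222:422,::-1],None,fx=4,fy=8,interpolation=cv2.INTER_CUBIC),alpha=1.5))
E
```

```text
(no output)
```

View pics/w6z.png

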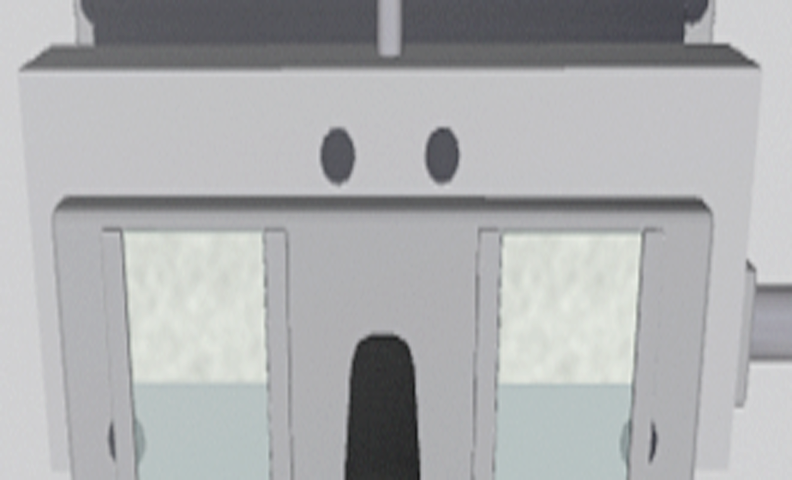

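```bash
python3 - <<'E'
from h import *
i1=load('w1.png');i6=load('w6.png')
P1=lambda x,y,z:ray(i1,222+x/3.8-.37,135+y/3.8-.37,z)[:2]
P6=lambda x,y,z:ray(i6,160+x/2.4-.29,165+y/4-.37,z)[:2]
O1=np.array([.5303,.1088])
h1=(P1(330,163,.052)+P1(431,166,.052))/2
e1=(P1(30,104,.052)+P1(732,121,.052))/2
h6=(P6(338,155,.052)+P6(443,155,.052))/2
e6a,e6b=P6(21,69,.052),P6(762,68,.052);e6=(e6a+e6b)/2; d=e6b-e6a
print('h1',h1,'h6',h6,'e1',e1,'e6',e6,'yaw',np.degrees(np.arctan2(-d[0],d[1])),np.linalg.norm(d))
z=.1114+.0202
a,b=ray(i6,319,305,z),ray(i6,319,391,z); O6=((a+b)/2)[:2]
print('carrier',O6,'yaw',np.degrees(np.arctan2(*(b-a)[1::-1])))
print('move by holes',O1-h1+h6-O6,'by edge',O1-e1+e6-O6,'edge nominal',e6+np.array([.046,.046*.0305])-O6,'abs',O1-O6)
E
```

```text
h1 [0.49672355 0.10780071] h6 [0.49641184 0.1079929 ] e1 [0.48453324 0.10741655] e6 [0.48453172 0.10782585] yaw 1.7177594130831757 0.16560012224145454
carrier [0.53250905 0.10714383] yaw 1.6787490640558993
move by holes [-0.00252076  0.00184836] by edge [-0.00221058  0.00206547] edge nominal [-0.00197734  0.00208502] abs [-0.00220905  0.00165617]
```

move_arm --series '[[[-0.0023,0.0019,0,0,0,0.001,0.005],[0,0,-0.006,0,0,0,0.005],[0,0,-0.006,0,0,0,0.005],[0,0,-0.003,0,0,0,0.005],[0,0,0,0,0,0,0.005],[0,0,0,0,0,0,0.005],[0,0,0,0,0,0,0.005]]]'

```text
clock: 6.83
position: [0.5312, 0.1101, 0.0963]
ee_rot: [0.0, -0.016, 1.0, 0.0]
contact_force: [-0.7, 0.4, -6.2]
width: 0.0115
```

```bash
python3 -c "
from h import *
st(); im=wsnap('w7.png');st()
cv2.imwrite('pics/w7z.png',cv2.convertScaleAbs(cv2.resize(im['color'][165:285,160:490,::-1],None,fx=2.4,fy=4,interpolation=cv2.INTER_CUBIC),alpha=1.5))
"
```

```text
t 6.83 p [0.5312 0.1101 0.0963] F [-0.72  0.37 -6.21] M [0.017 0.018 0.005] w 0.0115 yawY 91.85 z [ 1.e-04  1.e-04 -1.e+00]
t 6.88 p [0.5313 0.1101 0.0964] F [ 0.22 -0.52 -5.92] M [0.073 0.023 0.014] w 0.0117 yawY 91.85 z [ 4.e-04  1.e-04 -1.e+00]
```

View pics/w7z.png

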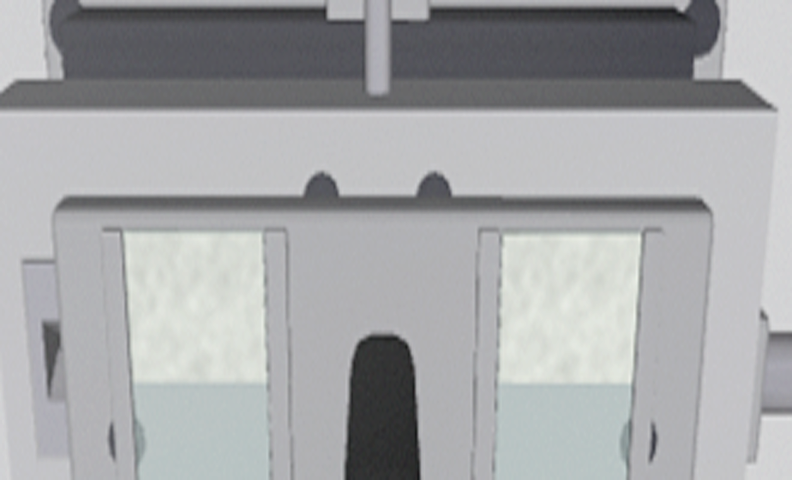

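```bash
python3 - <<'E'
from h import *
i=load('w7.png');print(manip.get_state()['position'])
P=lambda x,y,z:ray(i,160+x/2.4-.29,165+y/4-.37,z)[:2]
e=[P(-3,109,.052),P(778,108,.052)];m=(e[0]+e[1])/2;d=e[1]-e[0]
hm=(P(322,188,.052)+P(434,188,.052))/2
z=.0963+.0202;a,b=ray(i,319,305,z),ray(i,319,391,z);O=((a+b)/2)[:2]
print(m,np.linalg.norm(d),np.degrees(np.arctan2(-d[0],d[1])),O,'y by hole',hm)
print('edge', m+np.array([.046,.0014])-O, 'cal', np.array([.5303-.48453,.1088-.10742])+m-O,'holeY',.1088-.1078+hm[1]-O[1]-.0)
E
```

```text
[0.5312998  0.11011518 0.09640095]
[0.48428486 0.1095014 ] 0.1621373069523823 1.8386880006289104 [0.52994466 0.10981982] y by hole [0.49456432 0.10783456]
edge [0.0003402  0.00108158] cal [0.0001102  0.00106158] holeY -0.0009852595398348873
```

move_arm --series '[[[0.0001,-0.0009,0,0,0,-0.001,0.005],[0,0,-0.001,0,0,0,0.005],[0,0,-0.001,0,0,0,0.005],[0,0,-0.001,0,0,0,0.005],[0,0,-0.001,0,0,0,0.005],[0,0,0,0,0,0,0.005],[0,0,0,0,0,0,0.005]]]'

```text
clock: 7.47
position: [0.5311, 0.1092, 0.0922]
ee_rot: [-0.0, -0.016, 1.0, 0.0]
contact_force: [-0.1, 0.7, -6.5]
width: 0.0112
```

```bash
python3 -c "
from h import *
st()"
```

```text
t 7.47 p [0.5311 0.1092 0.0922] F [-0.14  0.65 -6.52] M [ 0.012 -0.011 -0.006] w 0.0112 yawY 91.79 z [-3.e-04  1.e-04 -1.e+00]
```

move_arm --series '[[[0,0,-0.0005,0,0,0,0.005],[0,0,-0.0005,0,0,0,0.005],[0,0,0,0,0,0,0.005],[0,0,0,0,0,0,0.005]]]'

```text
clock: 7.8
position: [0.5311, 0.1092, 0.0913]
ee_rot: [-0.0, -0.016, 1.0, 0.0]
contact_force: [-0.5, 0.2, -6.0]
width: 0.0109
```

```bash
python3 -c "
from h import *
st()"
```

```text
t 7.8 p [0.5311 0.1092 0.0913] F [-0.48  0.2  -5.98] M [ 0.038  0.024 -0.013] w 0.0109 yawY 91.79 z [-1.e-04  1.e-04 -1.e+00]
```

move_arm --series '[[[0,0,-0.0005,0,0,0,0.005],[0,0,-0.0005,0,0,0,0.005],[0,0,0,0,0,0,0.005],[0,0,0,0,0,0,0.005]]]'

```text
clock: 8.13
position: [0.5311, 0.1092, 0.0903]
ee_rot: [-0.0, -0.016, 1.0, 0.0]
contact_force: [-0.8, 0.4, -5.9]
width: 0.0117
```

```bash
python3 -c "
from h import *
st()"
```

```text
t 8.13 p [0.5311 0.1092 0.0903] F [-0.77  0.41 -5.93] M [ 0.002  0.001 -0.033] w 0.0117 yawY 91.79 z [-1.e-04  1.e-04 -1.e+00]
```

move_arm --series '[[[0,0,-0.0005,0,0,0,0.005],[0,0,-0.0003,0,0,0,0.005],[0,0,0,0,0,0,0.005],[0,0,0,0,0,0,0.005]]]'

```text
clock: 8.47
position: [0.5311, 0.1092, 0.0895]
ee_rot: [-0.0, -0.016, 1.0, 0.0]
contact_force: [-0.5, 0.8, -7.1]
width: 0.0114
```

```bash
python3 -c "
from h import *
st()"
```

```text
t 8.47 p [0.5311 0.1092 0.0895] F [-0.48  0.8  -7.08] M [0.003 0.031 0.036] w 0.0114 yawY 91.79 z [-1.e-04  1.e-04 -1.e+00]
```

move_arm --series '[[[0,0,-0.0005,0,0,0,0.005],[0,0,0,0,0,0,0.005],[0,0,0,0,0,0,0.005]]]'

```text
clock: 8.72
position: [0.5311, 0.1092, 0.089]
ee_rot: [-0.0, -0.016, 1.0, 0.0]
contact_force: [0.1, 0.5, -5.6]
width: 0.0112
```

```bash
python3 -c "
from h import *
st()"
```

```text
t 8.72 p [0.5311 0.1092 0.089 ] F [ 0.12  0.54 -5.59] M [0.074 0.03  0.019] w 0.0112 yawY 91.79 z [-1.e-04  1.e-04 -1.e+00]
```

move_arm --series '[[[0,0,-0.0004,0,0,0,0.005],[0,0,0,0,0,0,0.005],[0,0,0,0,0,0,0.005]]]'

```text
clock: 8.97
position: [0.5311, 0.1092, 0.0886]
ee_rot: [-0.0, -0.016, 1.0, 0.0]
contact_force: [-0.3, -0.4, -7.2]
width: 0.011
```

```bash
python3 -c "
from h import *
st()"
```

```text
t 8.97 p [0.5311 0.1092 0.0886] F [-0.35 -0.41 -7.24] M [-0.018  0.031 -0.039] w 0.011 yawY 91.79 z [-2.e-04  1.e-04 -1.e+00]
```

move_arm --series '[[[0,0,-0.0004,0,0,0,0.005],[0,0,0,0,0,0,0.005],[0,0,0,0,0,0,0.005]]]'

```text
clock: 9.22
position: [0.531, 0.1091, 0.0882]
ee_rot: [-0.0, -0.016, 1.0, 0.0]
contact_force: [-0.7, -0.4, -5.7]
width: 0.0116
```

```bash
python3 -c "
from h import *
st()"
```

```text
t 9.22 p [0.531  0.1091 0.0882] F [-0.65 -0.42 -5.73] M [ 0.016  0.129 -0.021] w 0.0116 yawY 91.79 z [-4.e-04  0.e+00 -1.e+00]
```

move_arm --series '[[[0,0,-0.0003,0,0,0,0.005],[0,0,0,0,0,0,0.005],[0,0,0,0,0,0,0.005]]]'

```text
clock: 9.47
position: [0.531, 0.1091, 0.088]
ee_rot: [-0.0, -0.016, 1.0, -0.0]
contact_force: [-0.9, -1.1, -4.8]
width: 0.0114
```

```bash
python3 -c "
from h import *
st()"
```

```text
t 9.47 p [0.531  0.1091 0.088 ] F [-0.94 -1.05 -4.79] M [-0.012  0.312  0.062] w 0.0114 yawY 91.79 z [-4.e-04 -0.e+00 -1.e+00]
```

move_arm --series '[[[-0.0003,-0.0003,-0.0003,0,0,0,0.005],[0,0,0,0,0,0,0.005],[0,0,0,0,0,0,0.005]]]'

```text
clock: 9.72
position: [0.531, 0.109, 0.0879]
ee_rot: [0.0, -0.016, 1.0, 0.0]
contact_force: [-1.3, 0.5, -1.6]
width: 0.0116
```

```bash
python3 -c "
from h import *
st()"
```

```text
t 9.72 p [0.531  0.109  0.0879] F [-1.3   0.53 -1.55] M [0.108 0.268 0.137] w 0.0116 yawY 91.78 z [ 4.e-04  4.e-04 -1.e+00]
```

move_arm --series '[[[-0.0003,0,-0.0002,0,0,0,0.005],[0,0,0,0,0,0,0.005],[0,0,0,0,0,0,0.005]]]'

```text
clock: 9.97
position: [0.5309, 0.109, 0.0878]
ee_rot: [0.0, -0.016, 1.0, 0.0]
contact_force: [-1.6, 0.3, 0.1]
width: 0.0114
```

```bash
python3 -c "
from h import *
st(); im=wsnap('w8.png')
d=snap('side','s8.png')['color'][:,:,::-1]; s=snap('scene','c8.png')['color'][:,:,::-1]
st()
cv2.imwrite('pics/z8.png',cv2.resize(np.vstack([d[180:260,220:350],s[220:300,195:325]]),None,fx=3.7,fy=3.7,interpolation=cv2.INTER_CUBIC))
"
```

```text
t 9.97 p [0.5309 0.109  0.0878] F [-1.65  0.33  0.13] M [0.231 0.319 0.073] w 0.0114 yawY 91.79 z [ 9.e-04  4.e-04 -1.e+00]
t 10.12 p [0.5309 0.109  0.0878] F [-1.02  0.65  1.03] M [0.243 0.333 0.082] w 0.0116 yawY 91.79 z [ 9.e-04  4.e-04 -1.e+00]
```

View pics/z8.png

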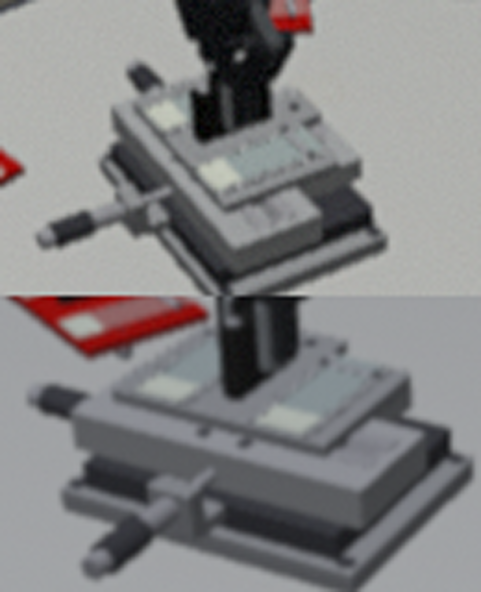

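The carrier is level on the stage, and the stage now carries its full weight at the expected home height. I'll relax the grip, then open.

move_arm --newtons 20 --series '[[[0,0,0,0,0,0,0.005],[0,0,0,0,0,0,0.005],[0,0,0,0,0,0,0.016],[0,0,0,0,0,0,0.02],[0,0,0,0,0,0,0.03],[0,0,0,0,0,0,0.04],[0,0,0,0,0,0,0.04],[0,0,0,0,0,0,0.04]]]'

```text
clock: 10.78
position: [0.5307, 0.1088, 0.0874]
ee_rot: [0.0, -0.016, 1.0, 0.0]
contact_force: [-0.2, -0.0, 0.6]
width: 0.0402
```

```bash
python3 -c "
from h import *
st(); im=wsnap('w9.png')"
```

```text
t 10.78 p [0.5307 0.1088 0.0874] F [-0.15 -0.03  0.61] M [-0.017  0.054  0.008] w 0.0402 yawY 91.78 z [ 2.e-04  0.e+00 -1.e+00]
```

View pics/w9.png

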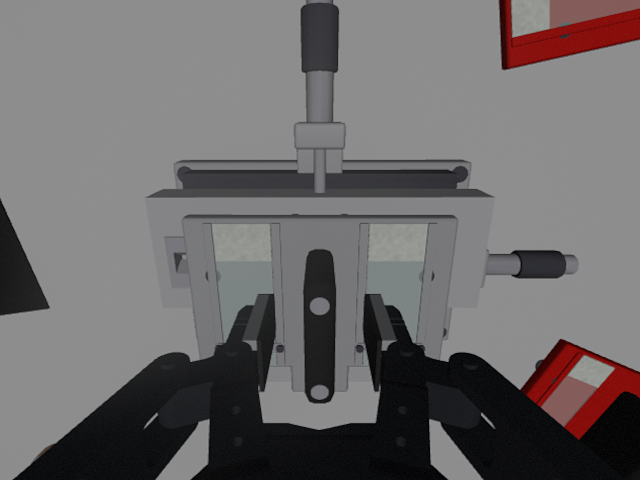

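The fingers are clear of the grip, and its screws have not moved, at (319,306) and (319,391). I'll go up and check from above.

move_arm --series '[[[0,0,0.01,0,0,0,0.04],[0,0,0.02,0,0,0,0.04],[0,0,0.03,0,0,0,0.04],[0,0,0.035,0,0,0,0.04],[0,0,0.035,0,0,0,0.04],[0,0,0.025,0,0,0,0.04],[0,0,0,0,0,0,0.04],[0,0,0,0,0,0,0.04]]]'

```text
clock: 11.5
position: [0.5315, 0.1089, 0.2449]
ee_rot: [0.002, -0.016, 1.0, 0.0]
contact_force: [-0.2, -0.4, -0.2]
width: 0.0403
```

```bash
python3 -c "
from h import *
st(); im=wsnap('w10.png');c=im['color'][:,:,::-1]
d=snap('side','s10.png')['color'][:,:,::-1]; s=snap('scene','c10.png')['color'][:,:,::-1]
a=np.hstack([cv2.resize(x,(390,240),interpolation=cv2.INTER_CUBIC) for x in (d[180:260,220:350],s[220:300,195:325])])
b=cv2.convertScaleAbs(cv2.resize(c[130:280,222:422],(780,350),interpolation=cv2.INTER_CUBIC),alpha=1.4)
cv2.imwrite('pics/z10.png',np.vstack([a,b]))
"
```

```text
t 11.5 p [0.5315 0.1089 0.2449] F [-0.16 -0.42 -0.17] M [-0.014  0.031  0.016] w 0.0403 yawY 91.79 z [ 4.9e-03  4.0e-04 -1.0e+00]
```

View pics/z10.png

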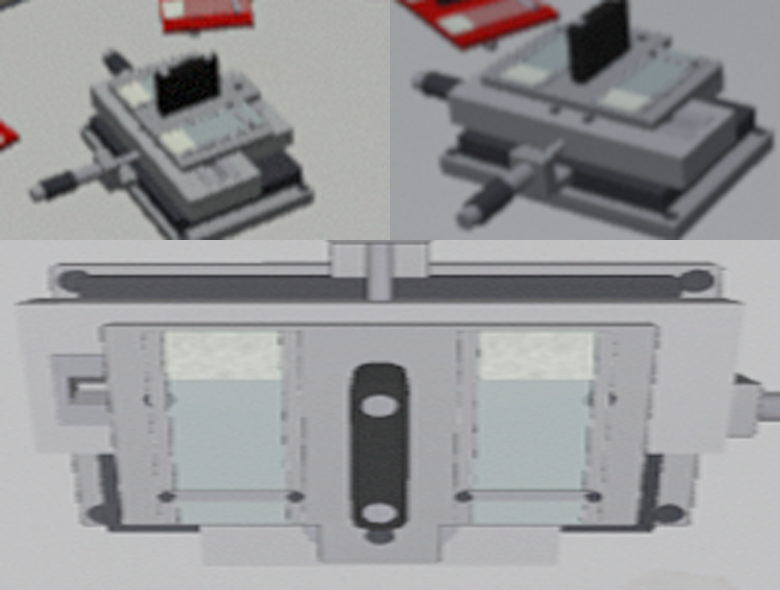

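View pics/s10.png

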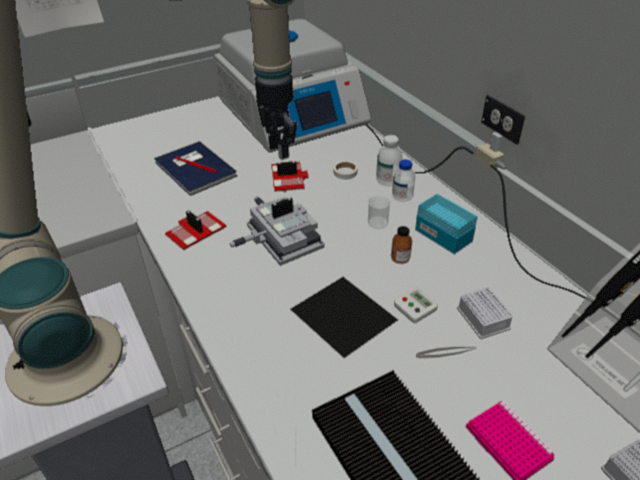

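```bash
python3 -c "
from h import *
st(); print(manip.sign_off())"
```

```text
t 11.65 p [0.5296 0.1088 0.2413] F [-0.07  0.03 -0.1 ] M [0.059 0.039 0.03 ] w 0.0399 yawY 91.79 z [-2.6e-03 -2.0e-04 -1.0e+00]
the job is handed in; nothing more can be done
None
```

I picked up the carrier by its grip at 45 N and docked it on the stage with its nose over the low land. I then let go, raised the arm clear and handed the job in at about 11.7 s. The sign-off reports no verdict.

**Finding the seats:** I located the cone, the groove and the flat in the wrist camera. I lined the carrier up with the deck's rear edge and holes, then lowered it in steps of 0.2–0.5 mm. No contact showed until about 0.4 mm above the computed home height. I eased off small side forces of up to 1.7 N on the way in.

**Last checks:**
- **Seating:** the stage took the carrier's whole weight (about 7 N, well under 20 N) at the computed home height, 87.8 mm for the tool centre. That is 4 mm below where feet resting on the deck would stand.
- **Release:** the carrier did not shift in the wrist picture when the fingers opened. From above it looks level and square to the deck.
- **Surroundings:** the bottle, the beaker and the timer look unmoved, and the robot touches nothing.

**Limits of the checks:**
- **Sideways estimate:** one camera estimate, from a deck corner cut off in my zoomed crop, disagreed by about 2 mm. I left it out in favour of two others that agreed, and the contact-free descent supported that choice.
- **Foot heights:** I did not measure the final foot heights directly. They rest on the arm's height and force readings.

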